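# Free the spindle cap of unknown thread hand

### The job

Slide the guard fully open along the fence by its knob, then take the round ribbed cap off the spindle: nobody knows whether its thread is left- or right-handed, so try to loosen it one way and, if it will not give, the other, keep turning the way that gives until it stops, and lift it straight off. Finish while still holding the cap still and upright in the gripper, its underside at least 8 cm above the top of the spindle, carried by nothing else, with the guard left open. Leave everything else on the table where it is.

Things in the scene. Friction and masses are not known exactly. Their poses are not given: they have to be found in the camera images.
- spindle: spindle unit, fixed: origin on the table surface on the spindle's vertical axis, x towards the fence, y along the fence the way the guard opens, z up. Stepped steel base round the axis: 150 mm across up to 6 mm, 72 mm across up to 42, 54 mm up to 45. Aluminium fence 60 mm high, 30 mm thick, along y with its middle at x = +100 mm, y from -100 to +270 mm
- spindle_top (a point): top of the spindle's nose, on the axis 71 mm above the table, hidden in the cap. The cap's coarse thread, hand unknown and changing from time to time: the wrong way it gives at most 11 deg, then a rigid stop; the right way it turns easily (under 0.1 N m), without rising, about 60 deg (56 to 66) to a rigid stop, and within 8 deg of there lifts straight off; elsewhere it lifts only 2 mm
- cap_center (a point): centre, half-way up, of the loose ribbed round steel cap on the spindle: 48 mm across, 52 mm high, hollow below, 0.15 to 0.31 kg. Seated, its underside is 47 mm and its top 99 mm above the table, on the spindle's axis. Its solid head (upper 28 mm) can be gripped from above at any yaw. z up along its axis; a dark line on its top marks its x axis
- guard (a joint): slide of the guard along the fence, m: 0 with its steel plate centred over the cap, 0.15 fully open (end stop), growing along the spindle unit's y; 2.5 N friction, stays where left. It starts at 0 to 0.03
- guard_knob (a point): centre of the guard's upright round black knob, 28 mm across, 125 to 165 mm above the table, gripped from above at any yaw; at x = +100 mm, y = joint value in the spindle unit's frame. It stands on a saddle (60 mm along the fence, 50 across) whose top, like the plate's, is 112 mm up; the plate, 70 mm wide and 5 thick, reaches from the saddle over the cap, 7 mm above it
- collar: spare spindle collar, steel ring 48 mm across and 20 mm high, loose on the table to the side of the spindle; origin at the centre of its underside; not part of the job
- offcut: wood offcut 50 x 90 x 22 mm, loose on the table; origin at the centre of its underside; not part of the job
- tape: black tape measure 55 x 35 x 50 mm, loose on the table near the fence's end; origin at the centre of its underside; not part of the job
- wrench: wrench 180 mm long lying near the far edge; origin under its middle; not part of the job
- wax: amber wax jar, 70 mm across and 60 mm high, to the robot's right; origin at the centre of its underside; not part of the job
- push_stick: plywood push stick 220 mm long, 73 mm high, standing on edge to the robot's left; origin at the centre of its underside; not part of the job
- driver: screwdriver lying to the robot's left; origin under its middle; not part of the job
Mind the look-alikes: they are no part of the job. What is shaped like the part that bears cap_center but turquoise or yellow is not meant.

How it is judged:
By the outcome, as a careful person would: the job done as asked, in the order asked, and still so for the second after the job is handed in, while the arm keeps its last pose, push and grip.
It also fails if it takes over 64 s, if anything falls off the work surface, if the arm or the gripper's body presses on something with over 40 N, if the wrist force passes 120 N, or if a joint passes its speed limit or range.

### The arm

A 6-joint arm with a two-finger parallel gripper is mounted at the origin on the work surface. World frame = base frame: x ahead of the robot, y to its left, z up, the work surface at z = 0. Lengths are in m, angles in rad, forces in N, time in s.
With the tool pointing down it reaches from about 0.35 to 0.775 m from the base axis. Payload 7.3 kg.
Tool frame: the origin (TCP) lies at the very end of the fingers, on their centre line; the grasp point (between the pads) lies 19 mm behind it; z points along the fingers, y is the line along which they close (so a half turn about z gives the same grasp; the last joint's range is limited). The gripper opens to 92 mm and grips with 3 to 60 N. Pads are 19 mm wide; open, the fingers measure 130 mm over their backs; the gripper's body (75 mm by 190 mm) begins 47 mm behind the grasp point.
Start: joints at [0.955, 0.342, 1.524, -0, 1.275, -0.146], TCP at [0.238, 0.468, 0.227] pointing down, gripper open.
Joint ranges: [-2.53, 2.53], [-0.77, 2.02], [0.04, 2.7], [-1, 4.14], [0.28, 2.66], [-3.11, 3.11]. Speed limits (rad/s): [2.57, 2.57, 3.14, 3.14, 3.14, 3.14].

### API

Orientations are given as [roll, pitch, yaw] about the fixed x, y, z axes, in that order (R = Rz(yaw) Ry(pitch) Rx(roll)).
In Python, from cell import robot gives the robot as it stands. The module is installed in compiled form; this text tells all that it offers.
- The arm moves only by the tool arm_command, never from a script. Its argument "moves" is a list of rows, each a list of 3 entries, a list of its own where there are three numbers: the shift along the tool's x, y, z in m, then the turn, a rotation vector about the tool's x, y, z in rad, then the finger opening in m, from 0 to 0.0918. In form: [[[dx, dy, dz], [ax, ay, az], claw], ...]. A call has exactly 5 rows; each row is the pose to reach, as a shift and turn from the pose commanded when the call began, along the tool's axes at that moment; what a row does not reach only later rows make up. A row lasts 1/10 s, in which the tool goes at most 50 mm and 8.59 degrees, less where a joint would pass 70% of its speed; a pose out of reach is approached as far as the arm can. A call with a gripper value outside its range is refused whole. The fingers move at their own pace and stop on an object; "squeeze" is the grip in N (left out, the last holds). Time passes only in rows, so rows that repeat a pose let the fingers close, or fill a call up. It gives the time, the measured TCP pose, the force, the opening and the grip force at its end, in the units of the state.
- robot.observe(): the state, without advancing time (a new reading comes with each control period).
- robot.read_camera(name): name is "scene" or "side" or "wrist"; returns the picture (384x512x3 uint8, red, green, blue); there is no depth.
- robot.camera_model(name): a dict with "fx", "fy", "cx", "cy" (pixels), "R" (3x3) and "t" (3): a world point X has camera coordinates R X + t. Camera axes: x right, y down, z forward; pixel columns grow to the right and rows downward; lengths in m; the calibration is good to about 2 mm. A picture is of the moment at which its call begins: read the wrist's pose just before it. camera_model takes no time and is no camera call; for the wrist camera it gives the pose at the moment of the call.
- robot.hand_in(): hands the job in; it is judged then, once.
The state is a dict: "time": time; "qpos": joint angles; "qvel": joint speeds; "joint_efforts": joint torques, N m; "tool_pos": TCP position; "tool_rot": TCP orientation; "contact_force": force on the tool from outside, world axes, zero at the start; "torque": the same for the moment, N m; "opening": finger opening in m; "grip_force": force on a finger pad.
Only numpy, scipy, OpenCV 4.12 (cv2) and the standard library are available. Lean on these libraries where they do the work, as an engineer would, in place of code of your own. Each camera call takes 0.05 s, during which the arm holds its last target. There are 200 camera calls.

## Working session

There is one attempt and no reset: what is moved stays moved. The work goes in short steps, Python scripts to look and compute and a tool call to move; the robot and the scene stay as the last step left them, time stands still between calls to the robot, and variables do not carry over. Pictures are saved under pics/ and viewed, at most 10 in all, crops included, and the job is handed in when it is done.

Besides the shell and the picture viewer there is one more tool, called after "Call:" by a JSON object that holds its "name" and its "arguments". arm_command: Moves the arm, as the interface text tells. Its arguments: {"type":"object","properties":{"moves":{"type":"array"},"squeeze":{"type":"number"}},"required":["moves"]}

```bash
mkdir -p pics; python3 - <<'E'
from cell import robot
import cv2,numpy as np
print(robot.observe())
a=robot.read_camera("scene");b=robot.read_camera("side")
cv2.imwrite("pics/scene.png",a[:,:,::-1]);cv2.imwrite("pics/side.png",b[:,:,::-1])
for n in("scene","side"):
    print(robot.camera_model(n))
E
```

```text
{'time': 0.0, 'qpos': array([ 9.54970943e-01,  3.42721106e-01,  1.52500843e+00,  1.87258947e-05,
        1.27541381e+00, -1.45987337e-01]), 'qvel': array([-2.69973268e-03,  6.11540219e-04,  9.40892017e-04,  5.75893659e-06,
       -7.35429707e-04,  1.69758201e-04]), 'joint_efforts': array([ 2.37043561e-03, -4.31246209e+01, -2.44228417e+01,  7.20440643e-02,
        5.58807410e-02, -1.31952056e-04]), 'tool_pos': array([0.23742067, 0.46779134, 0.22604881]), 'tool_rot': array([-3.14006106e+00, -2.43294708e-04,  2.67174895e+00]), 'contact_force': array([ 0.3589165 , -0.23712954,  0.28396081]), 'torque': array([0.01669221, 0.00415959, 0.01158672]), 'grip_force': 0.0, 'opening': 0.0913480948405556}
{'fx': 429.4725082013603, 'fy': 429.4725082013603, 'cx': 257.9212546142826, 'cy': 192.39760303440048, 'R': array([[ 0.50498473,  0.86294419,  0.01782559],
       [ 0.57383953, -0.32023384, -0.75376288],
       [-0.64474694,  0.39086777, -0.65690469]]), 't': array([-0.25961481, -0.26104665,  2.0399857 ])}
{'fx': 417.70122850668935, 'fy': 417.70122850668935, 'cx': 261.5021350990242, 'cy': 195.45219686654903, 'R': array([[ 0.70483354, -0.70900486,  0.0228426 ],
       [-0.39205554, -0.41618104, -0.82041806],
       [ 0.59118705,  0.5693026 , -0.57130764]]), 't': array([-0.41517318,  0.31835616,  0.99625643])}
```

View pics/scene.png

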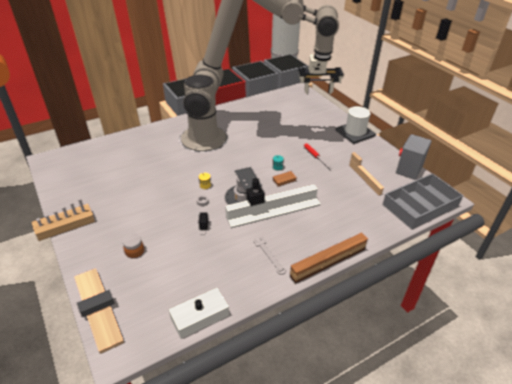

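View pics/side.png

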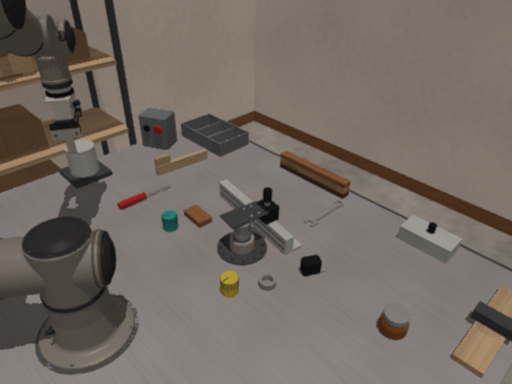

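The side view shows the knob at about (268,195), the plate at (243,215), the cap at (241,237), and the fence from (222,185) to (297,245), so it opens towards the upper left. I'll zoom in on both.

```bash
python3 - <<'E'
import cv2,numpy as np
a=cv2.imread("pics/side.png")[165:285,195:325];b=cv2.imread("pics/scene.png")[150:240,190:330]
r=lambda i,s:cv2.resize(i,None,fx=s,fy=s,interpolation=cv2.INTER_CUBIC)
a=r(a,4.5);cv2.imwrite("pics/c1.png",a);cv2.imwrite("pics/c2.png",r(b,5))
E
```

```text
(no output)
```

View pics/c1.png

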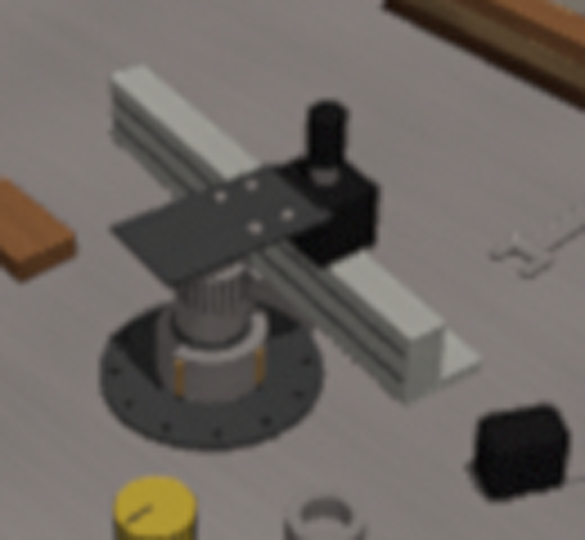

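View pics/c2.png

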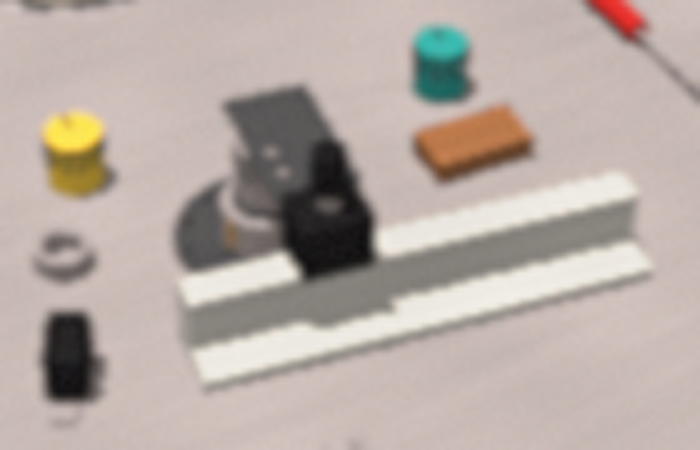

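Crop 1 shows the fence top corners at (112,78), (145,66), (409,335) and (442,322), the base disc centred near (211,370), and the knob from (328,108) at the top to (325,170) at the bottom.

```bash
cat > h.py <<'E'
import numpy as np
from cell import robot
def ray(n,u,v,z,m=None):
    m=m or robot.camera_model(n)
    d=m["R"].T@np.array([(u-m["cx"])/m["fx"],(v-m["cy"])/m["fy"],1]);o=-m["R"].T@m["t"]
    return o+d*(z-o[2])/d[2]
E
python3 - <<'E'
from h import *
S=lambda u,v,z:ray("side",195+(u+.5)/4.5-.5,165+(v+.5)/4.5-.5,z)[:2].round(4)
C=lambda u,v,z:ray("scene",190+(u+.5)/5-.5,150+(v+.5)/5-.5,z)[:2].round(4)
for p in [(112,78),(145,66),(409,335),(442,322)]:print("fence side",S(*p,.06))
for p in [(180,287),(190,305),(628,175),(637,192)]:print("fence scene",C(*p,.06))
print("base",S(211,370,.006), "L/R",S(100,370,.006),S(324,370,.006))
print("knobtop",S(328,108,.165),C(328,148,.165),"bot",S(325,175,.125),C(330,203,.125))
print("plate corners side",[S(*p,.112) for p in[(112,230),(175,285),(268,168),(330,216)]])
print("plate corners scene",[C(*p,.112) for p in[(225,102),(305,88)]])
E
```

```text
fence side [0.5882 0.2033]
fence side [0.6176 0.1989]
fence side [ 0.5311 -0.152 ]
fence side [ 0.5558 -0.1581]
fence scene [ 0.5411 -0.1558]
fence scene [ 0.5619 -0.1582]
fence scene [0.5983 0.2119]
fence scene [0.6186 0.2058]
base [ 0.4591 -0.0454] L/R [0.4064 0.005 ] [ 0.5129 -0.0969]
knobtop [ 0.564 -0.044] [ 0.564 -0.044] bot [ 0.5504 -0.0563] [ 0.5775 -0.0495]
plate corners side [array([0.4233, 0.0071]), array([ 0.4154, -0.0609]), array([ 0.5417, -0.0126]), array([ 0.5338, -0.0775])]
plate corners scene [array([ 0.4203, -0.0528]), array([0.4351, 0.0105])]
```

Call:
{"name": "arm_command", "arguments": {"moves": [[[-0.035, -0.021, 0], [0, 0, 0], 0.0918], [[-0.07, -0.041, 0], [0, 0, 0], 0.0918], [[-0.104, -0.062, 0], [0, 0, 0], 0.0918], [[-0.139, -0.082, 0], [0, 0, 0], 0.0918], [[-0.174, -0.103, 0], [0, 0, 0], 0.0918]], "squeeze": 40}}

```text
time: 0.6
tool_pos: [0.3466, 0.2961, 0.2265]
tool_rot: [-3.141, -0.0, 2.672]
contact_force: [0.4, -0.3, -0.4]
opening: 0.0921
grip_force: 0.0
```

Call:
{"name": "arm_command", "arguments": {"moves": [[[-0.035, -0.021, 0], [0, 0, 0], 0.0918], [[-0.07, -0.041, 0], [0, 0, 0], 0.0918], [[-0.104, -0.062, 0], [0, 0, 0], 0.0918], [[-0.139, -0.082, 0], [0, 0, 0], 0.0918], [[-0.174, -0.103, 0], [0, 0, 0], 0.0918]]}}

```text
time: 1.1
tool_pos: [0.4552, 0.1254, 0.2265]
tool_rot: [3.142, -0.0, 2.672]
contact_force: [1.7, -0.2, -1.0]
opening: 0.0919
grip_force: 0.0
```

Call:
{"name": "arm_command", "arguments": {"moves": [[[-0.035, -0.021, 0], [0, 0, -0.08], 0.0918], [[-0.07, -0.041, 0], [0, 0, -0.16], 0.0918], [[-0.104, -0.062, 0], [0, 0, -0.24], 0.0918], [[-0.139, -0.082, 0], [0, 0, -0.309], 0.0918], [[-0.174, -0.103, 0], [0, 0, -0.309], 0.0918]]}}

```text
time: 1.6
tool_pos: [0.5637, -0.0452, 0.2263]
tool_rot: [3.141, -0.001, 2.983]
contact_force: [0.3, 0.2, 1.1]
opening: 0.092
grip_force: 0.0
```

```bash
python3 - <<'E'
from h import *
import cv2
s=robot.observe();print(s["tool_pos"],s["tool_rot"],s["qpos"],s["time"])
m=robot.camera_model("wrist");a=robot.read_camera("wrist");cv2.imwrite("pics/w1.png",a[:,:,::-1])
print(m)
for X in([.564,-.044,.165],[.464,-.0435,.112]):
    c=m["R"]@X+m["t"];print(m["fx"]*c[0]/c[2]+m["cx"],m["fy"]*c[1]/c[2]+m["cy"])
E
```

```text
[ 0.5637095  -0.04516796  0.22631896] [ 3.14131652e+00 -7.35081198e-04  2.98260730e+00] [-2.15600556e-01  4.17314818e-01  1.40991511e+00  2.41961242e-04
  1.31511226e+00 -1.62747271e+00] 1.6
{'fx': 313.6188795036606, 'fy': 313.6188795036606, 'cx': 253.21300902825251, 'cy': 189.84600355904584, 'R': array([[ 0.15849977,  0.98735789,  0.00148945],
       [ 0.94198354, -0.15166758,  0.29943941],
       [ 0.29587976, -0.04605804, -0.95411416]]), 't': array([-0.04588741, -0.5747947 ,  0.22186505])}
253.62761666727872 206.73383295474153
234.5574326927059 69.50278439219069
```

View pics/w1.png

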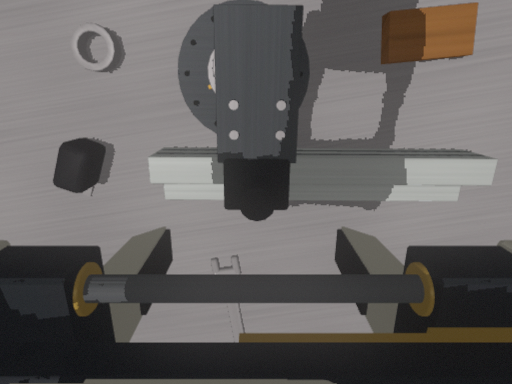

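The wrist picture puts the knob's top at about (257,203), within 3 mm of prediction. Next I'll go down and grip it.

Call:
{"name": "arm_command", "arguments": {"moves": [[[0, 0.003, 0.02], [0, 0, 0], 0.0918], [[0.001, 0.003, 0.045], [0, 0, 0], 0.0918], [[0.001, 0.003, 0.07], [0, 0, 0], 0.0918], [[0.001, 0.003, 0.09], [0, 0, 0], 0.0918], [[0.001, 0.003, 0.098], [0, 0, 0], 0.0918]]}}

```text
time: 2.15
tool_pos: [0.5612, -0.0401, 0.1263]
tool_rot: [3.141, -0.004, 2.981]
contact_force: [-0.5, 0.7, 0.4]
opening: 0.0913
grip_force: 0.0
```

Call:
{"name": "arm_command", "arguments": {"moves": [[[0, 0, 0], [0, 0, 0], 0.02], [[0, 0, 0], [0, 0, 0], 0.02], [[0, 0, 0], [0, 0, 0], 0.02], [[0, 0, 0], [0, 0, 0], 0.02], [[0, 0, 0], [0, 0, 0], 0.02]]}}

```text
time: 2.65
tool_pos: [0.563, -0.0406, 0.1294]
tool_rot: [3.142, 0.001, 2.981]
contact_force: [-0.2, -0.0, -0.3]
opening: 0.0564
grip_force: 0.0
```

Call:
{"name": "arm_command", "arguments": {"moves": [[[0, 0, 0], [0, 0, 0], 0.02], [[0, 0, 0], [0, 0, 0], 0.02], [[0, 0, 0], [0, 0, 0], 0.02], [[0, 0, 0], [0, 0, 0], 0.02], [[0, 0, 0], [0, 0, 0], 0.02]]}}

```text
time: 3.15
tool_pos: [0.5627, -0.0408, 0.1287]
tool_rot: [-3.141, 0.0, 2.981]
contact_force: [-0.3, -1.9, 0.5]
opening: 0.0276
grip_force: 40.0
```

Call:
{"name": "arm_command", "arguments": {"moves": [[[0, 0.008, 0], [0, 0, 0], 0.02], [[0, 0.023, 0], [0, 0, 0], 0.02], [[0, 0.038, 0], [0, 0, 0], 0.02], [[0, 0.053, 0], [0, 0, 0], 0.02], [[0, 0.065, 0], [0, 0, 0], 0.02]]}}

```text
time: 3.65
tool_pos: [0.5737, 0.0252, 0.1288]
tool_rot: [3.141, 0.001, 2.982]
contact_force: [2.0, -4.0, -1.2]
opening: 0.0276
grip_force: 40.0
```

Call:
{"name": "arm_command", "arguments": {"moves": [[[0, 0.015, 0], [0, 0, 0], 0.02], [[0, 0.03, 0], [0, 0, 0], 0.02], [[0, 0.042, 0], [0, 0, 0], 0.02], [[0, 0.05, 0], [0, 0, 0], 0.02], [[0, 0.055, 0], [0, 0, 0], 0.02]]}}

```text
time: 4.15
tool_pos: [0.5827, 0.0793, 0.1288]
tool_rot: [3.141, 0.002, 2.982]
contact_force: [3.4, -2.3, -2.2]
opening: 0.0273
grip_force: 40.0
```

Call:
{"name": "arm_command", "arguments": {"moves": [[[0, 0.002, 0], [0, 0, 0], 0.02], [[0, 0.004, 0], [0, 0, 0], 0.02], [[0, 0.006, 0], [0, 0, 0], 0.02], [[0, 0.008, 0], [0, 0, 0], 0.02], [[0, 0.009, 0], [0, 0, 0], 0.02]]}}

```text
time: 4.65
tool_pos: [0.5841, 0.0876, 0.1288]
tool_rot: [3.141, 0.002, 2.981]
contact_force: [4.5, -3.5, -1.1]
opening: 0.0273
grip_force: 40.0
```

Call:
{"name": "arm_command", "arguments": {"moves": [[[0, 0.001, 0], [0, 0, 0], 0.02], [[0, 0.002, 0], [0, 0, 0], 0.02], [[0, 0.003, 0], [0, 0, 0], 0.02], [[0, 0.004, 0], [0, 0, 0], 0.02], [[0, 0.004, 0], [0, 0, 0], 0.02]]}}

```text
time: 5.15
tool_pos: [0.5848, 0.0913, 0.1288]
tool_rot: [3.141, 0.002, 2.981]
contact_force: [4.7, -4.7, -2.0]
opening: 0.0273
grip_force: 40.0
```

Call:
{"name": "arm_command", "arguments": {"moves": [[[0, 0.001, 0], [0, 0, 0], 0.02], [[0, 0.002, 0], [0, 0, 0], 0.02], [[0, 0.003, 0], [0, 0, 0], 0.02], [[0, 0.004, 0], [0, 0, 0], 0.02], [[0, 0.004, 0], [0, 0, 0], 0.02]]}}

```text
time: 5.65
tool_pos: [0.5847, 0.0914, 0.1288]
tool_rot: [-3.136, 0.0, 2.98]
contact_force: [0.2, -20.5, 0.6]
opening: 0.0275
grip_force: 40.0
```

Call:
{"name": "arm_command", "arguments": {"moves": [[[0, -0.002, 0], [0, 0, 0], 0.02], [[0, -0.0035, 0], [0, 0, 0], 0.04], [[0, -0.0035, 0], [0, 0, 0], 0.06], [[0, -0.0035, 0], [0, 0, 0], 0.06], [[0, -0.0035, 0], [0, 0, 0], 0.06]]}}

```text
time: 6.15
tool_pos: [0.5838, 0.092, 0.1287]
tool_rot: [3.141, -0.0, 2.981]
contact_force: [0.6, 0.3, -0.4]
opening: 0.0546
grip_force: 0.0
```

Call:
{"name": "arm_command", "arguments": {"moves": [[[0, 0, 0], [0, 0, 0], 0.0918], [[0, 0, -0.02], [0, 0, 0], 0.0918], [[0, 0, -0.05], [0, 0, 0], 0.0918], [[0, 0, -0.085], [0, 0, 0], 0.0918], [[0, 0, -0.1], [0, 0, 0], 0.0918]]}}

```text
time: 6.65
tool_pos: [0.5852, 0.0915, 0.2322]
tool_rot: [3.14, 0.005, 2.981]
contact_force: [0.7, 0.2, -0.9]
opening: 0.0905
grip_force: 0.0
```

Call:
{"name": "arm_command", "arguments": {"moves": [[[0.009, -0.028, 0], [0, 0, 0], 0.0918], [[0.018, -0.056, 0], [0, 0, 0], 0.0918], [[0.027, -0.085, 0], [0, 0, 0], 0.0918], [[0.036, -0.113, 0], [0, 0, 0], 0.0918], [[0.043, -0.141, 0], [0, 0, 0], 0.0918]]}}

```text
time: 7.15
tool_pos: [0.5183, -0.0417, 0.2288]
tool_rot: [3.141, 0.0, 2.981]
contact_force: [0.1, -0.8, -0.1]
opening: 0.092
grip_force: 0.0
```

```bash
python3 - <<'E'
from h import *
import cv2
robot.read_camera("wrist");robot.read_camera("wrist")
s=robot.observe();print(s["tool_pos"],s["tool_rot"],s["qpos"],s["time"])
m=robot.camera_model("wrist");a=robot.read_camera("wrist");cv2.imwrite("pics/w2.png",a[:,:,::-1])
np.save("m2.npy",m,allow_pickle=True)
for X in([.4615,-.0402,.099],[.4635,-.0437,.099]):
    c=m["R"]@X+m["t"];print(m["fx"]*c[0]/c[2]+m["cx"],m["fy"]*c[1]/c[2]+m["cy"])
E
```

```text
[ 0.51800908 -0.04338122  0.22892619] [-3.14089266e+00 -2.09389767e-04  2.97779598e+00] [-2.30618024e-01  3.30934596e-01  1.53420373e+00 -7.44389090e-04
  1.27661659e+00 -1.63740186e+00] 7.25
245.4796585651088 121.06897692909298
242.0312058072019 123.94827916219623
```

View pics/w2.png

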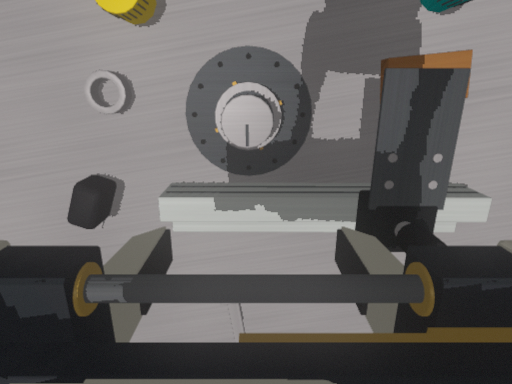

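The guard stands open. The cap's top is a circle at about (246,122) with its line pointing down, and the base disc is near (249,111). I'll fit both circles.

```bash
python3 - <<'E'
from h import *
import cv2
m=np.load("m2.npy",allow_pickle=True).item()
g=cv2.imread("pics/w2.png",0)
for z,a,b,p in((.099,22,32,20),(.006,58,70,20)):
    c=cv2.HoughCircles(g[:200],cv2.HOUGH_GRADIENT,1,200,param1=100,param2=p,minRadius=a,maxRadius=b)
    print(c, [ray("wrist",q[0],q[1],z,m).round(4) for q in c[0]])
hsv=cv2.cvtColor(cv2.imread("pics/w2.png"),cv2.COLOR_BGR2HSV)
dark=((hsv[...,2]<100)).astype(np.uint8);sub=dark[40:180,180:320]
w=(g>185).astype(np.uint8);w[:,:200]=0;w[:,300:]=0;w[180:]=0
n,l,st,ce=cv2.connectedComponentsWithStats(w);print([(st[i],ce[i].round(1)) for i in range(1,n) if st[i,4]>200])
for p in((246.5,122),(249,111.5)):print(ray("wrist",*p,.099,m),ray("wrist",*p,.006,m))
E
```

```text
[[[247.5 119.5  28. ]]] [array([ 0.4604, -0.0382,  0.099 ])]
[[[248.5 112.5  62.5]]] [array([ 0.4601, -0.0385,  0.006 ])]
[]
[ 0.46245918 -0.03943452  0.099     ] [ 0.470574   -0.04270908  0.006     ]
[ 0.45377521 -0.03568071  0.099     ] [ 0.45908039 -0.03774075  0.006     ]
```

Call:
{"name": "arm_command", "arguments": {"moves": [[[0.025, -0.002, 0.0], [0, 0, 0], 0.0918], [[0.045, -0.004, 0.02], [0, 0, 0], 0.0918], [[0.057, -0.005, 0.04], [0, 0, 0], 0.0918], [[0.057, -0.005, 0.07], [0, 0, 0], 0.0918], [[0.057, -0.005, 0.09], [0, 0, 0], 0.0918]]}}

```text
time: 7.8
tool_pos: [0.4616, -0.0357, 0.1375]
tool_rot: [3.141, -0.001, 2.982]
contact_force: [-0.5, -0.1, 0.3]
opening: 0.0915
grip_force: 0.0
```

Call:
{"name": "arm_command", "arguments": {"moves": [[[0, 0, 0.02], [0, 0, 0], 0.0918], [[0, 0, 0.04], [0, 0, 0], 0.0918], [[0, 0, 0.06], [0, 0, 0], 0.0918], [[0, 0, 0.071], [0, 0, 0], 0.0918], [[0, 0, 0.071], [0, 0, 0], 0.0918]]}}

```text
time: 8.3
tool_pos: [0.4615, -0.036, 0.0666]
tool_rot: [3.141, -0.003, 2.981]
contact_force: [0.2, -0.2, 0.3]
opening: 0.0916
grip_force: 0.0
```

```bash
python3 - <<'E'
from h import *
L=[robot.observe()]
for i in range(3):
    robot.read_camera("side");L.append(robot.observe())
for k in("tool_pos","tool_rot","contact_force","qpos"):print(k,np.mean([s[k] for s in L],0).round(4),np.ptp([s[k] for s in L],0).round(4))
E
```

```text
tool_pos [ 0.4622 -0.0364  0.0677] [0.0012 0.0007 0.0019]
tool_rot [ 3.1413e+00 -4.0000e-04  2.9813e+00] [0.0005 0.0041 0.0004]
contact_force [-0.0436  0.0318  0.3592] [0.898  0.8989 0.8053]
qpos [-2.4440e-01  4.3810e-01  1.8941e+00  3.0000e-04  8.0980e-01 -1.6551e+00] [0.0007 0.0031 0.0018 0.0002 0.0009 0.0002]
```

Call:
{"name": "arm_command", "arguments": {"moves": [[[0, -0.0025, 0], [0, 0, 0], 0.06], [[0, -0.0025, 0], [0, 0, 0], 0.06], [[0, -0.0025, 0], [0, 0, 0], 0.055], [[0, -0.0025, 0], [0, 0, 0], 0.053], [[0, -0.0025, 0], [0, 0, 0], 0.052]], "squeeze": 15}}

```text
time: 8.95
tool_pos: [0.4617, -0.0394, 0.0678]
tool_rot: [3.142, 0.0, 2.981]
contact_force: [0.0, 1.0, -0.4]
opening: 0.0567
grip_force: 0.0
```

Call:
{"name": "arm_command", "arguments": {"moves": [[[0, 0, 0], [0, 0, 0], 0.04], [[0, 0, 0], [0, 0, 0], 0.04], [[0, 0, 0], [0, 0, 0], 0.04], [[0, 0, 0], [0, 0, 0], 0.04], [[0, 0, 0], [0, 0, 0], 0.04]]}}

```text
time: 9.45
tool_pos: [0.4616, -0.0394, 0.0677]
tool_rot: [3.142, 0.0, 2.981]
contact_force: [-1.3, -1.1, 1.5]
opening: 0.0479
grip_force: 15.0
```

```bash
cat >> h.py <<'E'
def st(n=3):
    L=[robot.observe()]
    for i in range(n):
        robot.read_camera("side");L.append(robot.observe())
    for k in("tool_pos","tool_rot","contact_force","torque","qpos"):print(k,np.mean([s[k] for s in L],0).round(4))
    print(L[-1]["opening"],L[-1]["grip_force"],L[-1]["time"])
E
python3 -c "
from h import *
st()"
```

```text
tool_pos [ 0.4616 -0.0394  0.0678]
tool_rot [3.1416e+00 1.0000e-04 2.9808e+00]
contact_force [-0.6534 -1.3227  1.0481]
torque [-0.1053  0.1097 -0.0206]
qpos [-0.2508  0.4372  1.8953  0.      0.8089 -1.6608]
0.04788351886312022 15.000135004520416 9.6
```

Call:
{"name": "arm_command", "arguments": {"moves": [[[0, 0, 0], [0, 0, -0.04], 0.04], [[0, 0, 0], [0, 0, -0.08], 0.04], [[0, 0, 0], [0, 0, -0.12], 0.04], [[0, 0, 0], [0, 0, -0.16], 0.04], [[0, 0, 0], [0, 0, -0.2], 0.04]], "squeeze": 30}}

```text
time: 10.1
tool_pos: [0.4617, -0.0393, 0.0677]
tool_rot: [3.141, 0.0, -3.101]
contact_force: [0.0, -0.6, 1.0]
opening: 0.0479
grip_force: 30.0
```

```bash
python3 -c "
from h import *
st(2)"
```

```text
tool_pos [ 0.4617 -0.0393  0.0678]
tool_rot [ 3.1414e+00  2.0000e-04 -3.1006e+00]
contact_force [-0.0552 -0.3344  1.1502]
torque [0.0312 0.0129 0.0119]
qpos [-2.5070e-01  4.3720e-01  1.8953e+00  3.0000e-04  8.0890e-01 -1.8627e+00]
0.047310528157761544 29.999751448631287 10.2
```

Call:
{"name": "arm_command", "arguments": {"moves": [[[0, 0, 0], [0, 0, -0.04], 0.04], [[0, 0, 0], [0, 0, -0.08], 0.04], [[0, 0, 0], [0, 0, -0.12], 0.04], [[0, 0, 0], [0, 0, -0.16], 0.04], [[0, 0, 0], [0, 0, -0.2], 0.04]]}}

```text
time: 10.7
tool_pos: [0.4616, -0.0393, 0.0677]
tool_rot: [3.141, 0.0, -2.902]
contact_force: [-0.7, 0.4, 1.5]
opening: 0.0472
grip_force: 30.0
```

```bash
python3 -c "
from h import *
st(2)"
```

```text
tool_pos [ 0.4617 -0.0393  0.0677]
tool_rot [ 3.1415e+00  2.0000e-04 -2.9016e+00]
contact_force [-0.2051  0.3405  1.5573]
torque [0.0666 0.0738 0.0386]
qpos [-2.5070e-01  4.3730e-01  1.8953e+00  3.0000e-04  8.0890e-01 -2.0616e+00]
0.04770339367935311 29.99968707561493 10.8
```

Call:
{"name": "arm_command", "arguments": {"moves": [[[0, 0, 0], [0, 0, -0.08], 0.04], [[0, 0, 0], [0, 0, -0.16], 0.04], [[0, 0, 0], [0, 0, -0.24], 0.04], [[0, 0, 0], [0, 0, -0.32], 0.04], [[0, 0, 0], [0, 0, -0.4], 0.04]]}}

```text
time: 11.3
tool_pos: [0.4617, -0.0393, 0.0677]
tool_rot: [-3.142, 0.0, -2.501]
contact_force: [-1.0, -0.0, 1.5]
opening: 0.0471
grip_force: 30.0
```

Call:
{"name": "arm_command", "arguments": {"moves": [[[0, 0, 0], [0, 0, -0.04], 0.04], [[0, 0, 0], [0, 0, -0.08], 0.04], [[0, 0, 0], [0, 0, -0.11], 0.04], [[0, 0, 0], [0, 0, -0.13], 0.04], [[0, 0, 0], [0, 0, -0.15], 0.04]]}}

```text
time: 11.8
tool_pos: [0.4616, -0.0394, 0.0677]
tool_rot: [-3.142, 0.0, -2.352]
contact_force: [-0.6, -0.3, 1.6]
opening: 0.0475
grip_force: 30.0
```

```bash
python3 -c "
from h import *
st(2)"
```

```text
tool_pos [ 0.4616 -0.0394  0.0677]
tool_rot [-3.1415e+00  1.0000e-04 -2.3520e+00]
contact_force [-0.6399 -0.7414  1.7703]
torque [-0.055   0.1048 -0.01  ]
qpos [-0.2508  0.4372  1.8953  0.      0.8089 -2.6112]
0.04725792135569769 30.00005006790161 11.9
```

Call:
{"name": "arm_command", "arguments": {"moves": [[[0, 0, 0], [0, 0, -0.02], 0.04], [[0, 0, 0], [0, 0, -0.04], 0.04], [[0, 0, 0], [0, 0, -0.06], 0.04], [[0, 0, 0], [0, 0, -0.08], 0.04], [[0, 0, 0], [0, 0, -0.1], 0.04]]}}

```text
time: 12.4
tool_pos: [0.462, -0.0395, 0.0677]
tool_rot: [-3.141, 0.0, -2.251]
contact_force: [1.9, -1.1, -0.1]
opening: 0.0473
grip_force: 30.0
```

```bash
python3 -c "
from h import *
st(2)"
```

```text
tool_pos [ 0.462  -0.0395  0.0677]
tool_rot [-3.1408e+00  4.0000e-04 -2.2508e+00]
contact_force [ 1.6175 -1.7276  0.0878]
torque [-0.2483 -0.2137 -0.0193]
qpos [-2.5080e-01  4.3740e-01  1.8950e+00  1.0000e-04  8.0830e-01 -2.7125e+00]
0.04748586755600716 29.999814927577972 12.5
```

Call:
{"name": "arm_command", "arguments": {"moves": [[[0, 0, 0], [0, 0, -0.02], 0.04], [[0, 0, 0], [0, 0, -0.04], 0.04], [[0, 0, 0], [0, 0, -0.06], 0.04], [[0, 0, 0], [0, 0, -0.08], 0.04], [[0, 0, 0], [0, 0, -0.1], 0.04]]}}

```text
time: 13.0
tool_pos: [0.4629, -0.0398, 0.0679]
tool_rot: [-3.139, 0.001, -2.151]
contact_force: [5.4, -3.3, -4.4]
opening: 0.0474
grip_force: 30.0
```

```bash
python3 -c "
from h import *
st(2)
import cv2
robot.observe();a=robot.read_camera('wrist')
cv2.imwrite('pics/w3.png',a[:,:,::-1])"
```

```text
tool_pos [ 0.463  -0.0398  0.0679]
tool_rot [-3.1387e+00  1.0000e-03 -2.1506e+00]
contact_force [ 5.4114 -3.0283 -4.2383]
torque [-0.5434 -1.0314 -0.0958]
qpos [-0.2509  0.4376  1.8941  0.      0.8068 -2.8128]
0.04748218578091406 29.999362528324127 13.1
```

View pics/w3.png

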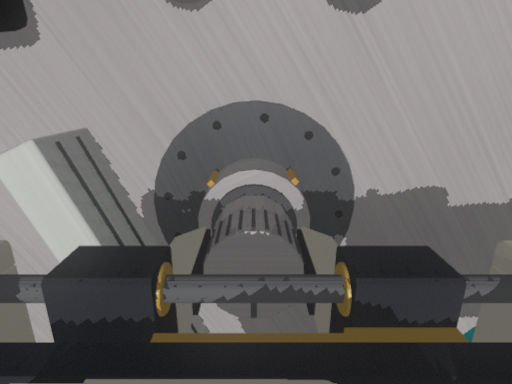

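The cap's dark line at (254,310) still points straight down the image, as before the turn, so the cap followed the gripper. After 66° a load is building, so it is at the stop. I'll lift gently.

Call:
{"name": "arm_command", "arguments": {"moves": [[[0, 0, -0.001], [0, 0, 0], 0.04], [[0, 0, -0.002], [0, 0, 0], 0.04], [[0, 0, -0.003], [0, 0, 0], 0.04], [[0, 0, -0.004], [0, 0, 0], 0.04], [[0, 0, -0.005], [0, 0, 0], 0.04]], "squeeze": 40}}

```text
time: 13.65
tool_pos: [0.4612, -0.0395, 0.0723]
tool_rot: [3.141, -0.001, -2.151]
contact_force: [2.8, -5.0, -5.5]
opening: 0.0472
grip_force: 40.0
```

```bash
python3 -c "
from h import *
st(2)"
```

```text
tool_pos [ 0.4612 -0.0395  0.0725]
tool_rot [ 3.1408e+00 -7.0000e-04 -2.1516e+00]
contact_force [ 2.1678 -4.3053 -3.5927]
torque [-0.6026 -0.22    0.0357]
qpos [-2.5100e-01  4.2920e-01  1.8910e+00 -6.0000e-04  8.2240e-01 -2.8115e+00]
0.04739632938737655 39.99952733516693 13.75
```

Call:
{"name": "arm_command", "arguments": {"moves": [[[0, 0, -0.002], [0, 0, 0], 0.04], [[0, 0, -0.004], [0, 0, 0], 0.04], [[0, 0, -0.006], [0, 0, 0], 0.04], [[0, 0, -0.008], [0, 0, 0], 0.04], [[0, 0, -0.01], [0, 0, 0], 0.04]]}}

```text
time: 14.25
tool_pos: [0.4611, -0.0388, 0.0829]
tool_rot: [3.14, 0.0, -2.153]
contact_force: [0.3, 0.5, -3.3]
opening: 0.0473
grip_force: 40.0
```

Call:
{"name": "arm_command", "arguments": {"moves": [[[0, 0, -0.008], [0, 0, 0], 0.04], [[0, 0, -0.02], [0, 0, 0], 0.04], [[0, 0, -0.034], [0, 0, 0], 0.04], [[0, 0, -0.048], [0, 0, 0], 0.04], [[0, 0, -0.062], [0, 0, 0], 0.04]]}}

```text
time: 14.75
tool_pos: [0.4612, -0.0388, 0.1458]
tool_rot: [3.141, 0.0, -2.152]
contact_force: [0.0, -0.1, -2.3]
opening: 0.0472
grip_force: 40.0
```

Call:
{"name": "arm_command", "arguments": {"moves": [[[0, 0, -0.014], [0, 0, 0], 0.04], [[0, 0, -0.028], [0, 0, 0], 0.04], [[0, 0, -0.04], [0, 0, 0], 0.04], [[0, 0, -0.05], [0, 0, 0], 0.04], [[0, 0, -0.055], [0, 0, 0], 0.04]]}}

```text
time: 15.25
tool_pos: [0.4617, -0.0391, 0.2009]
tool_rot: [-3.141, 0.001, -2.152]
contact_force: [0.6, 0.2, -3.3]
opening: 0.0473
grip_force: 40.0
```

Call:
{"name": "arm_command", "arguments": {"moves": [[[0, 0, 0], [0, 0, 0], 0.04], [[0, 0, 0], [0, 0, 0], 0.04], [[0, 0, 0], [0, 0, 0], 0.04], [[0, 0, 0], [0, 0, 0], 0.04], [[0, 0, 0], [0, 0, 0], 0.04]]}}

```text
time: 15.75
tool_pos: [0.4615, -0.0393, 0.1994]
tool_rot: [3.141, -0.0, -2.152]
contact_force: [0.1, -1.3, -2.2]
opening: 0.0476
grip_force: 40.0
```

```bash
python3 -c "
from h import *
st(2)
import cv2
a=robot.read_camera('side')[120:300,180:420,::-1]
cv2.imwrite('pics/s4.png',cv2.resize(a,None,fx=3,fy=3,interpolation=2))"
```

```text
tool_pos [ 0.4615 -0.0394  0.1994]
tool_rot [ 3.1410e+00 -1.0000e-04 -2.1524e+00]
contact_force [ 0.3503 -0.6728 -2.3621]
torque [ 0.0986  0.082  -0.0031]
qpos [-2.5080e-01  2.5580e-01  1.7285e+00  1.0000e-04  1.1579e+00 -2.8108e+00]
0.04712017985651019 39.99945402145386 15.85
```

View pics/s4.png

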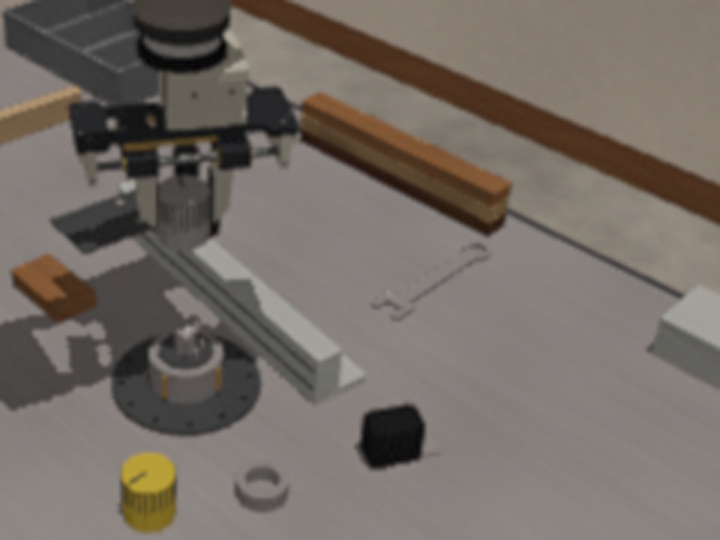

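The picture shows the cap upright in the gripper at about (185,210), clear of the bare spindle at (187,345), with the guard open on the left. The underside is about 108 mm above the spindle top, so I'm handing in.

```bash
python3 -c "
from cell import robot
print(robot.hand_in())"
```

```text
the job is handed in; nothing more can be done
None
```

I handed the job in at about 16 s: the guard is fully open, and the cap came loose counter-clockwise (about 66° to its stop). It was lifted off and is held upright, its underside about 10.8 cm above the spindle top; the hand-in gave no verdict.

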